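# Find the pitch leaf that fits the display-stand spindle

### The job

On the shop counter, find out which of the three comb leaves fits the thread of the spindle in the front bay of the checking stand: try them in it one by one until one seats fully, pressing gently and feeling for the grooves. Leave that leaf standing by itself in that thread between the guide forks, with the other two standing in the rack, and do not disturb the other things on the counter.

Things in the scene. Friction and masses are not known exactly. Their poses are not given: they have to be found in the camera images.
- stand: checking stand fixed to the counter: plywood bed 200 x 150 x 15 mm with three level steel spindles along its y axis. Origin under the bed, z up. The spindle to check lies in the front bay, at stand x = -50 mm (nearest the robot); those at x = +20 and +80 mm are spares. Only the front bay has guide forks: at y = +54 and -54 mm (8 mm thick) two prongs each
- thread_top (a point): point on top of the front spindle midway between the forks, level with the thread crests, 58 mm above the counter; axes as the stand (y along the spindle). The fork prongs leave a 13 mm wide gap (x) centred over the spindle, from crest height to 18 mm above. A fitting leaf goes in until its seat face rests on the crests, its origin at this height
- rack: wooden rack 200 x 110 x 34 mm fixed to the counter, origin under its centre, z up. Three open-ended slots, 13 mm wide and 22 mm deep, run along rack y at rack x = -76, 0 and +76 mm, floor 12 mm above the counter. A leaf stands in each at the start, teeth on the floor, its origin 16.5 mm above the counter, within 6 mm of mid-slot
- leaf_1: comb leaf of 11 mm pitch: upright aluminium blade 132 (y) x 8 (x) x 34 mm (z), five teeth 4.5 mm long below its middle, spaced 11 mm along y, middle one at y = 0, 5.2 mm wide at root, 1.5 at tip; wooden grip 16 (x) x 56 (y) mm on top, 34 to 58 mm above the origin. Origin: middle of the seat face (blade's lower edge between teeth). z up. 80 to 150 g. Either way round
- leaf_2: comb leaf of 13 mm pitch: upright aluminium blade 132 (y) x 8 (x) x 34 mm (z), five teeth 4.5 mm long below its middle, spaced 13 mm along y, middle one at y = 0, 5.2 mm wide at root, 1.5 at tip; wooden grip 16 (x) x 56 (y) mm on top, 34 to 58 mm above the origin. Origin: middle of the seat face (blade's lower edge between teeth). z up. 80 to 150 g. Either way round
- leaf_3: comb leaf of 9 mm pitch: upright aluminium blade 132 (y) x 8 (x) x 34 mm (z), five teeth 4.5 mm long below its middle, spaced 9 mm along y, middle one at y = 0, 5.2 mm wide at root, 1.5 at tip; wooden grip 16 (x) x 56 (y) mm on top, 34 to 58 mm above the origin. Origin: middle of the seat face (blade's lower edge between teeth). z up. 80 to 150 g. Either way round
- spindle_1: one of three look-alike steel spindles, 36 mm across the thread crests, held fast (neither turns nor slides). Origin on its axis, 40 mm above the counter, midway between its bearings. One has 9, one 11, one 13 mm pitch; which is which is not known, and which one lies in the front bay changes
- spindle_2: a steel spindle, like spindle_1. Where along the axis its grooves lie is not known either and differs each time, over a range of 9 mm. All grooves: 6 mm wide at the crests, 5.5 mm deep, sloping sides. Thread reaches at least 34 mm either side of the origin
- spindle_3: a steel spindle, like spindle_1. A fitting leaf has 0.4 mm of end play when home. A wrong leaf, or the right one out of step, stays on its tooth tips, about 4.5 mm higher. The leaf drops in when its teeth are within about 2 mm of the groove middles
- mug: blue mug, 80 mm across, 90 mm high; a bystander, leave it alone
- tin: green tin, 70 mm across, 90 mm high; a bystander, leave it alone
- figurine: turned wooden figurine, 60 mm across, 100 mm high; a bystander, leave it alone
- gift_box: cardboard gift box 90 x 70 x 50 mm; a bystander, leave it alone
- collar: loose steel collar ring lying flat, 56 mm across, 18 mm high; a bystander, leave it alone
- driver: screwdriver lying flat, origin under its middle; a bystander, leave it alone
- candle: amber candle jar with wooden cap, 64 mm across, 75 mm high; a bystander, leave it alone
Not all that is in view belongs to the job. What is shaped like the rack but pink or yellow is not meant.

How it is judged:
At the end, for the whole second after the job is handed in: One leaf stands free and still on the front spindle: seat face within 2 mm of the crests, centred within 6 mm across and 14 mm along, lean under 0.3 rad, along it within 0.06 rad. The others stand still in rack slots, within 3.5 mm of the floor, lean under 0.35 rad, within 40 mm of mid-slot (((z of leaf_1 in the frame of thread_top between -0.002 and 0.002 m and x of leaf_1 in the frame of thread_top between -0.006 and 0.006 m and y of leaf_1 in the frame of thread_top between -0.014 and 0.014 m and angle between leaf_1's own z axis and vertical below 0.3 rad and angle between the y axis of leaf_1 and the y axis of stand, either way round below 0.06 rad and linear speed of each of leaf_1, leaf_2, leaf_3 below 0.01 m/s and contact force between leaf_1 and the fingers below 0.1 N and z of each of leaf_2, leaf_3 in the frame of rack below 0.02 m and x of leaf_2 in the frame of rack between -0.085 and 0.085 m and y of leaf_2 in the frame of rack between -0.04 and 0.04 m and angle between each of leaf_2, leaf_3's own z axis and vertical below 0.35 rad and x of leaf_3 in the frame of rack between -0.085 and 0.085 m and y of leaf_3 in the frame of rack between -0.04 and 0.04 m) or (z of leaf_2 in the frame of thread_top between -0.002 and 0.002 m and x of leaf_2 in the frame of thread_top between -0.006 and 0.006 m and y of leaf_2 in the frame of thread_top between -0.014 and 0.014 m and angle between leaf_2's own z axis and vertical below 0.3 rad and angle between the y axis of leaf_2 and the y axis of stand, either way round below 0.06 rad and linear speed of each of leaf_2, leaf_1, leaf_3 below 0.01 m/s and contact force between leaf_2 and the fingers below 0.1 N and z of each of leaf_1, leaf_3 in the frame of rack below 0.02 m and x of leaf_1 in the frame of rack between -0.085 and 0.085 m and y of leaf_1 in the frame of rack between -0.04 and 0.04 m and angle between each of leaf_1, leaf_3's own z axis and vertical below 0.35 rad and x of leaf_3 in the frame of rack between -0.085 and 0.085 m and y of leaf_3 in the frame of rack between -0.04 and 0.04 m) or (z of leaf_3 in the frame of thread_top between -0.002 and 0.002 m and x of leaf_3 in the frame of thread_top between -0.006 and 0.006 m and y of leaf_3 in the frame of thread_top between -0.014 and 0.014 m and angle between leaf_3's own z axis and vertical below 0.3 rad and angle between the y axis of leaf_3 and the y axis of stand, either way round below 0.06 rad and linear speed of each of leaf_3, leaf_1, leaf_2 below 0.01 m/s and contact force between leaf_3 and the fingers below 0.1 N and z of each of leaf_1, leaf_2 in the frame of rack below 0.02 m and x of leaf_1 in the frame of rack between -0.085 and 0.085 m and y of leaf_1 in the frame of rack between -0.04 and 0.04 m and angle between each of leaf_1, leaf_2's own z axis and vertical below 0.35 rad and x of leaf_2 in the frame of rack between -0.085 and 0.085 m and y of leaf_2 in the frame of rack between -0.04 and 0.04 m))); the robot touches nothing.
It fails at once if a leaf is pressed on a spindle with more than 35 N (contact force between any of leaf_1, leaf_2, leaf_3 and spindle_1 above 35 N or contact force between any of leaf_1, leaf_2, leaf_3 and spindle_2 above 35 N or contact force between any of leaf_1, leaf_2, leaf_3 and spindle_3 above 35 N).
It fails at once if a bystander is moved by more than 30 mm (distance of any of mug, tin, figurine, gift_box, collar, driver, candle from where it was at the start of the episode above 0.03 m).
It also fails if it takes over 72 s, if anything falls off the work surface, if the arm or the gripper's body presses on something with over 40 N, if the wrist force passes 120 N, or if a joint passes its speed limit or range.

### The arm

A 6-joint arm with a two-finger parallel gripper is mounted at the origin on the work surface. World frame = base frame: x ahead of the robot, y to its left, z up, the work surface at z = 0. Lengths are in m, angles in rad, forces in N, time in s.
With the tool pointing down it reaches from about 0.35 to 0.775 m from the base axis. Payload 5.5 kg.
Tool frame: the origin (TCP) lies between the finger pads; the fingertips stand 11 mm ahead of it and the grasp point (between the pads) lies 8 mm behind it (tips_ahead is the distance from the TCP to the fingertips, in m); z points along the fingers, y is the line along which they close (so a half turn about z gives the same grasp; the last joint's range is limited). The gripper opens to 85 mm and grips with 20 to 120 N. Pads are 22 mm wide; open, the fingers measure 114 mm over their backs; the gripper's body (76 mm by 85 mm) begins 54 mm behind the grasp point. The pads swing forward as they close: fully open they stand 13 mm farther back than shut.
Start: joints at [1.06, 0.313, 0.046, 1.304, 0, 1.431], TCP at [0.208, 0.536, 0.242] pointing down, gripper open.
Joint ranges: [-2.76, 2.76], [-0.86, 1.69], [-1.03, 1.26], [-2.2, 2.34], [-1.47, 1.5], [-3.14, 3.14]. Speed limits (rad/s): [2.57, 2.57, 3.14, 3.14, 3.14, 3.14].

### API

Orientations are given as a unit quaternion [w, x, y, z].
In Python, from workcell import * gives the robot as it stands. The module is installed in compiled form; this text tells all that it offers.
- The arm moves only by the tool jog_arm, never from a script. Its argument "moves" is a list of rows, each an object with "fingers": the closure, from 0 (fully open) to 1 (shut); "slide": the shift along the tool's x, y, z in mm, a list of three; "angular": the turn, a rotation vector about the tool's x, y, z in degrees, a list of three. A call has 1 to 10 rows; each row is the pose to reach, as a shift and turn from the pose commanded when the call began, along the tool's axes at that moment; what a row does not reach only later rows make up. A row lasts 1/12 s, in which the tool goes at most 41.7 mm and 7.16 degrees, less where a joint would pass 70% of its speed; a pose out of reach is approached as far as the arm can. A call with a gripper value outside its range is refused whole. The fingers move at their own pace and stop on an object; "squeeze" is the grip in N (left out, the last holds). Time passes only in rows, so rows that repeat a pose let the fingers close. It gives the time, the measured TCP pose, the force, the opening and the grip force at its end, in the units of the state.
- get_state(): the state, without advancing time (a new reading comes with each control period).
- read_camera(name): name is "scene" or "top"; returns a dict with "color" (480x640x3 uint8, red, green, blue), "fovy" (degrees; the focal length in pixels is half the picture's height over the tangent of half this angle, whatever the lens; pixels are square), "cx", "cy" (the principal point, pixels), "world_from_camera" (4x4, takes a point from camera to world coordinates). Camera axes: x right, y down, z forward; pixel columns grow to the right and rows downward; lengths in m; the calibration is good to about 2 mm. A picture is of the moment at which its call begins. There is no depth.
- hand_in(): hands the job in; it is judged then, once.
Trained networks look in a picture, given as the dict that the camera call returned (one of the last four; its "shot" number tells which), for a name from the list of things; names that differ only in an ending like _2 or _b are one class to them, and where a whole thing is asked for, a point or a joint stands for the part that bears it (a point fixed in the world has none). Each returns a list of dicts, best first, with "p" (0 to 1); they miss things now and then, are a little off and sometimes report something else, mostly with a low value. They report only what shows in the picture. A call takes as long as a camera call. They do not tell look-alikes from the thing itself.
- look_for(target, picture): "point" ([column, row] in pixels, amid what is visible of it).
- tip_of(target, picture): "point" ([column, row] in pixels: a listed point, or the origin of a listed thing).
The state is a dict: "clock": time; "joint_pos": joint angles; "qvel": joint speeds; "tau": joint torques, N m; "tcp_pos": TCP position; "orientation": TCP orientation; "wrist_force": force on the tool from outside, world axes, zero at the start; "ft_torque": the same for the moment, N m; "finger_gap": finger opening in m; "grip_force": force on a finger pad.
Only numpy, scipy, OpenCV 4.12 (cv2) and the standard library are available. Lean on these libraries where they do the work, as an engineer would, in place of code of your own. Each camera call takes 0.05 s, during which the arm holds its last target. There are 200 camera calls.

## Working session

There is one attempt and no reset: what is moved stays moved. The work goes in short steps, Python scripts to look and compute and a tool call to move; the robot and the scene stay as the last step left them, time stands still between calls to the robot, and variables do not carry over. Pictures are saved under pics/ and viewed, at most 10 in all, crops included, and the job is handed in when it is done.

Besides the shell and the picture viewer there is one more tool, called by a JSON object that holds its "method" and its "body", one argument or row to a line. jog_arm: Moves the arm, as the interface text tells. Its arguments: {"type":"object","properties":{"moves":{"type":"array","items":{"type":"object","properties":{"fingers":{"type":"number"},"slide":{"type":"array","items":{"type":"number"}},"angular":{"type":"array","items":{"type":"number"}}}}},"squeeze":{"type":"number"}},"required":["moves"]}

```bash
mkdir -p pics
cat > h.py <<'E'
from workcell import *
import numpy as np, cv2
from scipy.spatial.transform import Rotation as R
def ray(pic,px):
    f=240/np.tan(np.radians(pic["fovy"]/2)); T=np.array(pic["world_from_camera"])
    d=T[:3,:3]@np.array([(px[0]-pic["cx"])/f,(px[1]-pic["cy"])/f,1.]); return T[:3,3],d
def at_z(pic,px,z):
    o,d=ray(pic,px); return o+d*(z-o[2])/d[2]
def proj(pic,P):
    f=240/np.tan(np.radians(pic["fovy"]/2)); T=np.array(pic["world_from_camera"])
    c=T[:3,:3].T@(np.array(P)-T[:3,3]); return np.array([pic["cx"]+f*c[0]/c[2],pic["cy"]+f*c[1]/c[2]])
def save(pic,name,box=None,s=1):
    im=cv2.cvtColor(pic["color"],cv2.COLOR_RGB2BGR)
    if box: im=im[box[1]:box[3],box[0]:box[2]]
    cv2.imwrite("pics/"+name,cv2.resize(im,None,fx=s,fy=s,interpolation=cv2.INTER_CUBIC))
E
python3 - <<'E'
from h import *
s=get_state();print({k:np.round(s[k],3).tolist() for k in s})
for c in("top","scene"):
    p=read_camera(c);save(p,c+"0.png")
    T=np.array(p["world_from_camera"]);print(c,p["fovy"],T.round(3).tolist())
    for n,z in(("stand",0),("thread_top",.058),("rack",0),("leaf_1",.0165),("spindle_1",.04)):
        for k in (tip_of,look_for):
            print(n,k.__name__,[(np.round(q["point"],1).tolist(),round(q["p"],2),at_z(p,q["point"],z)[:2].round(3).tolist()) for q in k(n,p)][:6])
E
```

```text
{'clock': 0.0, 'joint_pos': [1.06, 0.314, 0.045, 1.304, 0.0, 1.431], 'qvel': [0.001, -0.001, -0.0, 0.001, 0.002, 0.0], 'tau': [0.0, -48.063, 29.853, 0.02, -0.0, -0.0], 'tcp_pos': [0.208, 0.535, 0.241], 'orientation': [-0.0, 0.184, 0.983, -0.001], 'wrist_force': [0.049, 0.588, 0.354], 'ft_torque': [-0.032, -0.004, -0.0], 'grip_force': 0.0, 'finger_gap': 0.085}
top 53.37988574636191 [[-0.002, -0.998, 0.066, 0.443], [-1.0, 0.003, 0.022, -0.017], [-0.022, -0.066, -0.998, 1.289], [0.0, 0.0, 0.0, 1.0]]
stand call [([400.4, 235.8], 0.82, [0.546, -0.218]), ([412.2, 255.7], 0.35, [0.492, -0.249])]
stand call [([399.5, 235.4], 0.87, [0.547, -0.215])]
thread_top call [([408.5, 256.7], 0.77, [0.488, -0.229])]
thread_top call [([398.0, 238.4], 0.8, [0.535, -0.202])]
rack call [([418.6, 334.8], 0.72, [0.282, -0.262]), ([238.0, 235.0], 0.65, [0.55, 0.222]), ([241.5, 335.0], 0.58, [0.281, 0.21])]
rack call [([235.8, 240.4], 0.67, [0.535, 0.228]), ([236.9, 334.9], 0.59, [0.281, 0.223])]
leaf_1 call [([239.9, 204.2], 0.68, [0.632, 0.215]), ([227.1, 263.6], 0.63, [0.472, 0.248]), ([230.2, 234.6], 0.47,
[... 1126 characters left out ...]
 ([331.6, 145.2], 0.71, [0.272, -0.284]), ([375.8, 322.9], 0.61, [0.552, 0.226])]
leaf_1 call [([349.6, 334.5], 0.95, [0.624, 0.214]), ([404.8, 306.4], 0.91, [0.476, 0.242]), ([379.1, 320.3], 0.84, [0.547, 0.23])]
leaf_1 call [([382.7, 312.7], 0.9, [0.528, 0.221]), ([353.8, 329.3], 0.61, [0.608, 0.21]), ([409.5, 300.5], 0.57, [0.456, 0.237])]
spindle_1 call [([243.3, 211.8], 0.96, [0.628, -0.213]), ([283.0, 181.2], 0.8, [0.486, -0.233]), ([262.7, 194.1], 0.68, [0.555, -0.23]), ([279.1, 179.9], 0.29, [0.491, -0.243])]
spindle_1 call [([280.5, 180.9], 0.8, [0.49, -0.238]), ([261.5, 195.8], 0.77, [0.561, -0.227]), ([245.7, 212.7], 0.69, [0.625, -0.207]), ([201.4, 240.8], 0.25, [0.761, -0.203])]
```

View pics/top0.png

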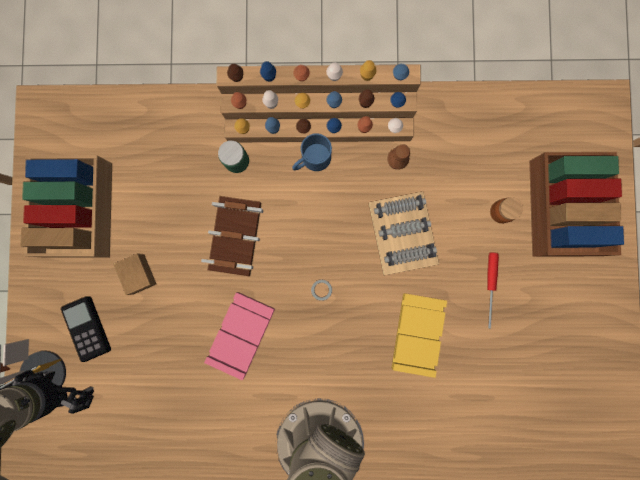

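View pics/scene0.png

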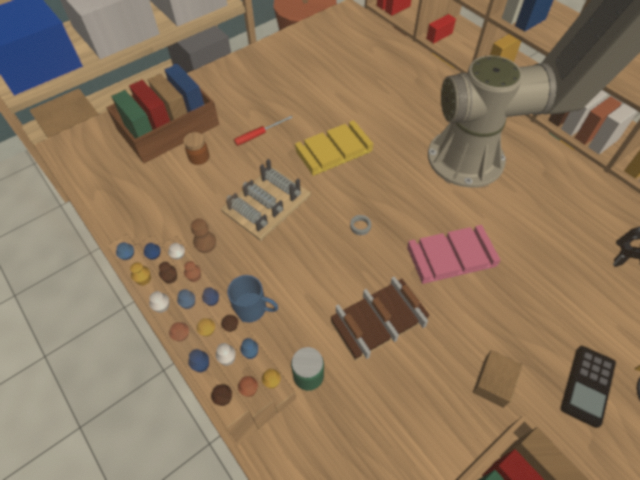

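Run:
```python
from h import *
p=read_camera("top");save(p,"a.png",(360,185,450,285),5);save(p,"b.png",(190,190,280,280),5)
q=read_camera("scene");a=cv2.imread("pics/a.png");b=cv2.imread("pics/b.png")
save(q,"c.png",(215,150,315,240),4);save(q,"d.png",(325,270,440,360),4)
for n,l in(("ab.png","ab"),("cd.png","cd")):
    x,y=[cv2.imread(f"pics/{i}.png") for i in l];h=max(x.shape[0],y.shape[0])
    pad=lambda i:cv2.copyMakeBorder(i,0,h-i.shape[0],0,0,0)
    z=np.hstack([pad(x),pad(y)]);k=min(800/z.shape[1],600/z.shape[0],1);print(z.shape,k);cv2.imwrite("pics/"+n,cv2.resize(z,None,fx=k,fy=k,interpolation=cv2.INTER_AREA))
```

```text
(500, 900, 3) 0.8888888888888888
(360, 860, 3) 0.9302325581395349
```

View pics/ab.png

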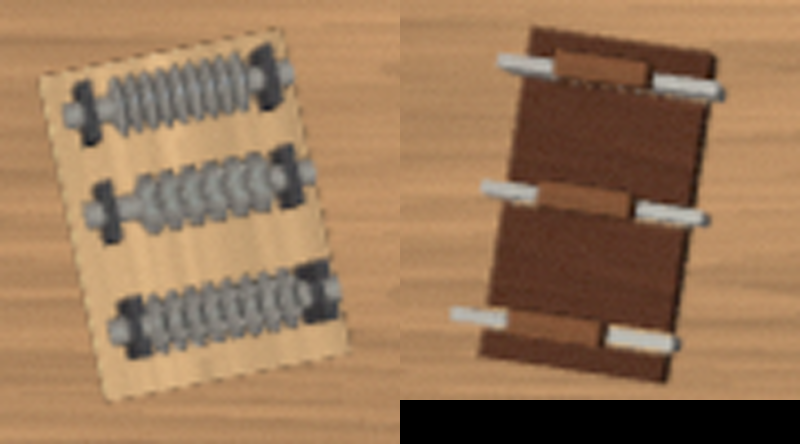

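View pics/cd.png

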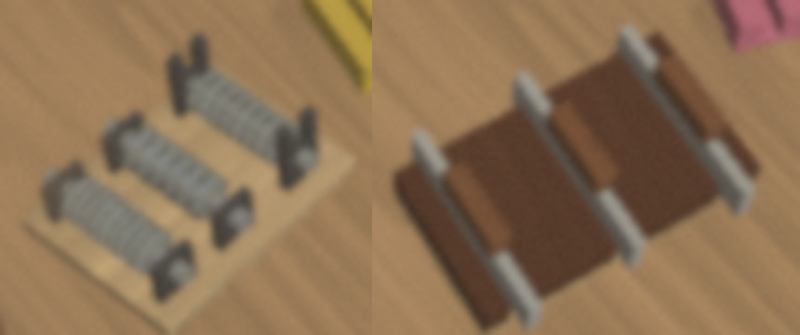

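Top crop: the stand is the plywood bed at (404,233), with its forked front spindle in the bottom row at about (410,254). The rack is the brown one with leaves at (235,236). The pink rack (240,335) and yellow rack (420,335) are look-alikes, not meant.

Run:
```python
from h import *
p=read_camera("top");q=read_camera("scene")
def fit(pts,loc):  # 2D rigid fit
    P=np.array(pts)[:,:2];L=np.array(loc,float)
    a=P-P.mean(0);b=L-L.mean(0)
    th=np.arctan2((b[:,0]*a[:,1]-b[:,1]*a[:,0]).sum(),(a*b).sum())
    c,s=np.cos(th),np.sin(th);M=np.array([[c,-s],[s,c]]);t=P.mean(0)-M@L.mean(0)
    return t,th,np.abs(P-(L@M.T+t)).max()
tp=lambda u,v,ox,oy,xo=0:((u-xo)/4.4444+ox,v/4.4444+oy)
sc=lambda u,v,ox,oy,xo=0:((u-xo)/3.7209+ox,v/3.7209+oy)
st=[at_z(p,tp(*c,360,185),.015) for c in[(40,75),(283,28),(348,352),(107,400)]]
S=fit(st,[(.1,.075),(.1,-.075),(-.1,-.075),(-.1,.075)]);print("stand",S)
rk=[at_z(p,tp(*c,190,190,400),.034) for c in[(530,27),(715,52),(667,382),(480,352)]]
K=fit(rk,[(.1,.055),(.1,-.055),(-.1,-.055),(-.1,.055)]);print("rack",K)
rs=[at_z(q,sc(*c,325,270,372),.034) for c in[(657,35),(760,170),(397,178)]]
print("rack scene",fit(rs,[(-.1,-.055),(-.1,.055),(.1,-.055)]), [x.round(3) for x in rs])
for nm,(l,r) in dict(A=((500,62),(722,92)),B=((482,187),(708,218)),C=((452,315),(680,345))).items():
    a,b=[at_z(p,tp(*c,190,190,400),.0505)[:2] for c in(l,r)];d=a-b
    print(nm,(a+b)/2,np.linalg.norm(d),np.arctan2(-d[0],d[1]))
for nm,c in dict(A=(602,68),B=(583,199),C=(555,327)).items():
    print("grip",nm,at_z(p,tp(*c,190,190,400),.070)[:2])
def R2(t):return np.array([[np.cos(t),-np.sin(t)],[np.sin(t),np.cos(t)]])
print("thread_top",S[0]+R2(S[1])@[-.05,0],[ (K[0]+R2(K[1])@[x,0]).round(4) for x in(-.076,0,.076)])
for a in(p,q):
  for n in("top",):pass
for y in np.arange(2):pass
# spindle profile
t=S[0]+R2(S[1])@[-.05,0];ys=np.arange(-.06,.06,.0005)
g=cv2.cvtColor(p["color"],cv2.COLOR_RGB2GRAY).astype(np.float32)
for dx in(-.05,.02,.08):
  prof=0
  for off in np.arange(-.012,.0121,.002):
    pts=np.array([proj(p,np.r_[S[0]+R2(S[1])@[dx+off,y],.04+np.sqrt(.018**2-off**2)]) for y in ys],np.float32)
    prof=prof+cv2.remap(g,pts[:,:1],pts[:,1:],cv2.INTER_CUBIC)[:,0]
  m=abs(ys)<.034;w=prof[m]-np.polyval(np.polyfit(ys[m],prof[m],2),ys[m]);w*=np.hanning(len(w))
  print(dx,[(pp,int(abs((w*np.exp(2j*np.pi*ys[m]/pp*1000)).sum())),round(float(np.angle((w*np.exp(-2j*np.pi*ys[m]/pp*1000)).sum())/2/np.pi*-pp),1)) for pp in(8,9,10,11,12,13,14)])
```

```text
stand (array([ 0.55278048, -0.22419653]), np.float64(0.18793463862738327), np.float64(0.0021172984322734845))
rack (array([0.54562877, 0.22505981]), np.float64(-0.1416570817658806), np.float64(0.0024082510951173863))
rack scene (array([0.5457975, 0.2302231]), np.float64(-0.1420532394469646), np.float64(0.0021573835752801696)) [array([0.44 , 0.19 , 0.034]), array([0.456, 0.298, 0.034]), array([0.635, 0.163, 0.034])]
A [0.61850946 0.21499888] 0.13292797393505404 -0.13908224969951072
B [0.54426154 0.22374934] 0.1348491754996333 -0.13924501238037038
C [0.46941327 0.24006282] 0.13545405238685918 -0.1319278336328223
grip A [0.62102049 0.21653561]
grip B [0.54470639 0.22683876]
grip C [0.47072384 0.24229128]
thread_top [ 0.50366087 -0.23353805] [array([0.4704, 0.2358]), array([0.5456, 0.2251]), array([0.6209, 0.2143])]
-0.05 [(8, 227, 2.5), (9, 598, -1.9), (10, 2114, -1.8), (11, 2604, -1.8), (12, 2007, -1.6), (13, 1132, -1.1), (14, 569, 0.5)]
0.02 [(8, 167, -1.8), (9, 199, 1.3), (10, 204, 1.7), (11, 463, -4.9), (12, 1127, -5.1), (13, 1458, -5.2), (14, 1480, -5.3)]
0.08 [(8, 1625, 2.7), (9, 2844, 3.1), (10, 1897, 3.5), (11, 707, 4.1), (12, 217, 5.1), (13, 148, 4.8), (14, 199, 4.4)]
```

```bash
cat >> h.py <<'E'
def go(x,y,z,yaw):
    "slide/angular from now to TCP (x,y,z), tool down, tool y axis at world yaw (rad, mod pi)"
    s=get_state();w,a,b,c=s["orientation"];r=R.from_quat([a,b,c,w])
    ty=np.array([np.cos(yaw),np.sin(yaw),0]);tz=np.array([0,0,-1.]);
    if ty@r.as_matrix()[:,1]<0 and abs(ty@r.as_matrix()[:,1])>.5: ty=-ty
    t=R.from_matrix(np.c_[np.cross(ty,tz),ty,tz])
    print("tcp",np.round(s["tcp_pos"],4),"slide",r.inv().apply((np.array([x,y,z])-s["tcp_pos"])*1000).round(1).tolist(),"ang",np.degrees((r.inv()*t).as_rotvec()).round(2).tolist(),"F",np.round(s["wrist_force"],1),"gap",round(s["finger_gap"],4),"t",s["clock"])
    return r
E
python3 -c "
from h import *
go(.470,.2405,.13,-.14)"
```

```text
tcp [0.2084 0.536  0.2423] slide [-350.9, -180.6, 112.3] ang [0.01, -0.0, 76.77] F [-0.  -0.5 -0.6] gap 0.0852 t 1.3
```

{"method": "jog_arm", "body": {
  "moves": [
    {"slide":[-351,-180.6,80],"angular":[0,0,76.8],"fingers":0},
    {"slide":[-351,-180.6,80],"angular":[0,0,76.8],"fingers":0},
    {"slide":[-351,-180.6,80],"angular":[0,0,76.8],"fingers":0},
    {"slide":[-351,-180.6,80],"angular":[0,0,76.8],"fingers":0},
    {"slide":[-351,-180.6,80],"angular":[0,0,76.8],"fingers":0},
    {"slide":[-351,-180.6,80],"angular":[0,0,76.8],"fingers":0},
    {"slide":[-351,-180.6,112],"angular":[0,0,76.8],"fingers":0},
    {"slide":[-351,-180.6,112],"angular":[0,0,76.8],"fingers":0},
    {"slide":[-351,-180.6,112],"angular":[0,0,76.8],"fingers":0},
    {"slide":[-351,-180.6,112],"angular":[0,0,76.8],"fingers":0}
  ]
}}

```text
clock: 2.13
tcp_pos: [0.4714, 0.2385, 0.1297]
orientation: [0.0, 0.727, 0.687, 0.0]
wrist_force: [0.7, 0.5, 0.6]
finger_gap: 0.0853
grip_force: 0.0
```

```bash
python3 -c "
from h import *
go(.470,.2405,.053,-.14)"
```

```text
tcp [0.4714 0.2385 0.1297] slide [1.9, -1.6, 76.7] ang [0.04, -0.01, 4.76] F [0.7 0.5 0.6] gap 0.0853 t 2.1333
```

{"method": "jog_arm", "body": {
  "moves": [
    {"slide":[0,0,30],"angular":[0,0,5.2],"fingers":0},
    {"slide":[0,0,45],"angular":[0,0,5.2],"fingers":0},
    {"slide":[0,0,45],"angular":[0,0,5.2],"fingers":0}
  ]
}}

```text
clock: 2.38
tcp_pos: [0.468, 0.2386, 0.0818]
orientation: [-0.001, 0.756, 0.655, -0.003]
wrist_force: [-0.9, -0.4, 0.3]
finger_gap: 0.0854
grip_force: 0.0
```

```bash
python3 -c "
from h import *
go(.470,.2405,.053,-.14)
p=read_camera('scene');save(p,'s1.png',(325,230,485,350),5)"
```

```text
tcp [0.468  0.2386 0.0818] slide [2.2, 1.9, 28.8] ang [-0.34, 0.16, -0.16] F [-0.9 -0.4  0.3] gap 0.0854 t 2.3833
```

View pics/s1.png

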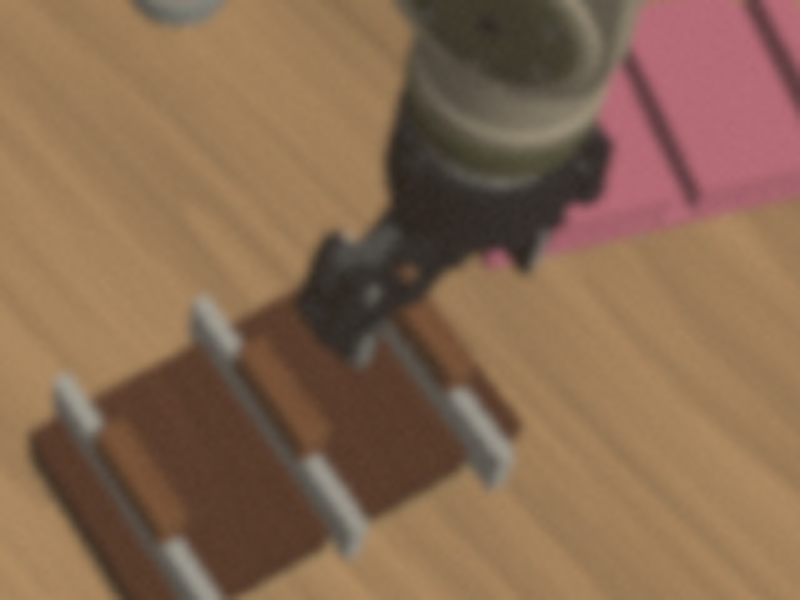

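The fingers straddle the near leaf, with its grip between them at about (430,340) in the crop, so I'll go down and close.

{"method": "jog_arm", "body": {
  "moves": [
    {"slide":[1,1,28],"fingers":0},
    {"slide":[1,1,28],"fingers":0},
    {"slide":[1,1,28],"fingers":0.6},
    {"slide":[1,1,28],"fingers":1},
    {"slide":[1,1,28],"fingers":1},
    {"slide":[1,1,28],"fingers":1},
    {"slide":[1,1,28],"fingers":1},
    {"slide":[1,1,28],"fingers":1},
    {"slide":[1,1,28],"fingers":1},
    {"slide":[1,1,28],"fingers":1}
  ],
  "squeeze": 40
}}

```text
schema error: expected keys fingers, slide, angular
```

```bash
python3 -c "
from h import *
go(.470,.2405,.150,-.14)"
```

```text
tcp [0.4687 0.2395 0.0837] slide [1.1, 0.9, -66.3] ang [-0.22, 0.1, -0.07] F [ 0.5 -0.8  0.8] gap 0.0855 t 2.4333
```

{"method": "jog_arm", "body": {
  "moves": [
    {"slide":[0,0,31],"angular":[0,0,0],"fingers":0},
    {"slide":[0,0,31],"angular":[0,0,0],"fingers":0},
    {"slide":[0,0,31],"angular":[0,0,0],"fingers":0.6},
    {"slide":[0,0,31],"angular":[0,0,0],"fingers":1},
    {"slide":[0,0,31],"angular":[0,0,0],"fingers":1},
    {"slide":[0,0,31],"angular":[0,0,0],"fingers":1},
    {"slide":[0,0,31],"angular":[0,0,0],"fingers":1},
    {"slide":[0,0,31],"angular":[0,0,0],"fingers":1},
    {"slide":[0,0,31],"angular":[0,0,0],"fingers":1},
    {"slide":[0,0,31],"angular":[0,0,0],"fingers":1}
  ],
  "squeeze": 40
}}

```text
clock: 3.27
tcp_pos: [0.4706, 0.2407, 0.0552]
orientation: [0.0, 0.755, 0.656, 0.001]
wrist_force: [-0.8, -0.1, 7.0]
finger_gap: 0.0153
grip_force: 41.6
```

```bash
python3 -c "
from h import *
go(.470,.2405,.150,-.14)"
```

```text
tcp [0.4706 0.2407 0.0552] slide [-0.2, -0.4, -94.8] ang [0.07, -0.05, -0.04] F [-0.8 -0.1  7. ] gap 0.0153 t 3.2667
```

Run:
```python
from h import *
p=read_camera("top");q=read_camera("scene")
save(p,"e.png",(378,232,446,280),8);save(q,"f.png",(250,150,312,204),8)
x,y=cv2.imread("pics/e.png")[:,:544],cv2.imread("pics/f.png");x=cv2.resize(x,None,fx=.735,fy=.735);y=cv2.resize(y,None,fx=.75,fy=.75)
h=max(len(x),len(y));pad=lambda i:cv2.copyMakeBorder(i,0,h-i.shape[0],0,0,0);z=np.hstack([pad(x),pad(y)])[:,:800];print(x.shape,y.shape);cv2.imwrite("pics/ef.png",z)
def R2(t):return np.array([[np.cos(t),-np.sin(t)],[np.sin(t),np.cos(t)]])
a=[at_z(p,(u/4.4444+360,v/4.4444+185),.04)[:2] for u,v in((112,335),(335,289))]
print(np.mean(a,0),np.linalg.norm(a[0]-a[1]),np.arctan2(-(a[0]-a[1])[0],(a[0]-a[1])[1]))
for pic in(p,q):
  for t in(np.r_[.5037,-.2335],np.r_[.495,-.236]): print([proj(pic,np.r_[t+R2(.188)@[0,y],.058]).round(1).tolist() for y in(-.054,0,.054)])
```

```text
(282, 400, 3) (324, 372, 3)
[ 0.4922416  -0.23639041] 0.13332099301208766 0.20144164101850298
[[431.0, 246.5], [410.3, 250.5], [389.7, 254.4]]
[[432.0, 249.9], [411.3, 253.9], [390.7, 257.8]]
[[262.6, 170.0], [276.9, 179.9], [291.6, 190.1]]
[[264.7, 168.0], [279.0, 177.8], [293.7, 187.9]]
```

View pics/ef.png

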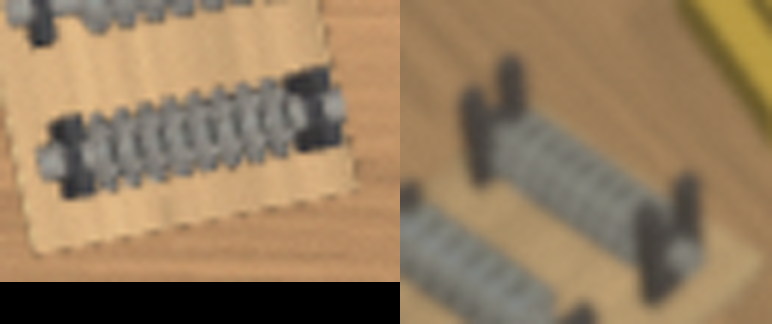

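Run:
```python
from h import *
p=read_camera("top");q=read_camera("scene")
f=lambda n,p:[(np.round(z["point"],1).tolist(),round(z["p"],2)) for z in tip_of(n,p)][:3]
for z in(.070,.076):
  a=[at_z(q,c,z)[:2] for c in((265.1,162.2),(294.8,182))]
  print("scene",z,a,np.mean(a,0),np.linalg.norm(a[0]-a[1]),np.arctan2(-(a[1]-a[0])[0],(a[1]-a[0])[1]))
for z in(.058,.068):
  a=[at_z(p,(u/5.88+378,v/5.88+232),z)[:2] for u,v in((73,158),(316,108))]
  print("top",z,a,np.mean(a,0),np.linalg.norm(a[0]-a[1]),np.arctan2(-(a[0]-a[1])[0],(a[0]-a[1])[1]))
print(f("thread_top",p),f("thread_top",q))
# bed/spindle slope in image: dark mask of prongs
hsv=cv2.cvtColor(p["color"],cv2.COLOR_RGB2GRAY)
for b in((384,248,398,270),(425,240,440,262)):
  r=hsv[b[1]:b[3],b[0]:b[2]];v,u=np.nonzero(r<85);print(len(v),u.mean()+b[0],v.mean()+b[1],u.min()+b[0],u.max()+b[0],v.min()+b[1],v.max()+b[1])
```

```text
scene 0.07 [array([ 0.49748595, -0.29616712]), array([ 0.47593158, -0.18917828])] [ 0.48670877 -0.2426727 ] 0.10913845741302099 0.19880256634412644
scene 0.076 [array([ 0.50013666, -0.29133987]), array([ 0.47870985, -0.18498421])] [ 0.48942326 -0.23816204] 0.10849255530573969 0.1988025663441269
top 0.058 [array([ 0.48222421, -0.18226174]), array([ 0.50382321, -0.28830127])] [ 0.49302371 -0.2352815 ] 0.10821691146562044 0.20093940384906014
top 0.068 [array([ 0.48190562, -0.18091977]), array([ 0.50332912, -0.28609767])] [ 0.49261737 -0.23350872] 0.10733757817316492 0.20093940384906023
[([408.2, 254.9], 0.9)] [([278.4, 181.3], 0.85)]
52 390.0 258.53846153846155 387 393 252 265
70 430.85714285714283 250.37142857142857 426 435 244 257
```

{"method": "jog_arm", "body": {
  "moves": [
    {"slide":[0,0,-30],"angular":[0,0,0],"fingers":1},
    {"slide":[0,0,-60],"angular":[0,0,0],"fingers":1},
    {"slide":[0,0,-90],"angular":[0,0,0],"fingers":1},
    {"slide":[0,0,-95],"angular":[0,0,0],"fingers":1},
    {"slide":[0,0,-95],"angular":[0,0,0],"fingers":1}
  ]
}}

```text
clock: 3.98
tcp_pos: [0.4717, 0.241, 0.1515]
orientation: [0.001, 0.755, 0.656, 0.002]
wrist_force: [0.8, -0.5, -1.6]
finger_gap: 0.0155
grip_force: 41.0
```

```bash
python3 -c "
from h import *
go(.492,-.236,.150,.195)"
```

```text
tcp [0.4717 0.241  0.1515] slide [-469.4, 87.0, 0.9] ang [0.27, -0.08, -19.24] F [ 0.8 -0.5 -1.6] gap 0.0155 t 3.9833
```

{"method": "jog_arm", "body": {
  "moves": [
    {"slide":[-30,5.5,0],"angular":[0,0,0],"fingers":1},
    {"slide":[-70,13,0],"angular":[0,0,-4],"fingers":1},
    {"slide":[-110,20.4,0],"angular":[0,0,-8],"fingers":1},
    {"slide":[-150,27.8,0],"angular":[0,0,-12],"fingers":1},
    {"slide":[-190,35.2,0],"angular":[0,0,-16],"fingers":1},
    {"slide":[-230,42.6,0],"angular":[0,0,-19.2],"fingers":1},
    {"slide":[-270,50,0],"angular":[0,0,-19.2],"fingers":1},
    {"slide":[-310,57.4,0],"angular":[0,0,-19.2],"fingers":1},
    {"slide":[-350,65,0],"angular":[0,0,-19.2],"fingers":1},
    {"slide":[-390,72.3,0],"angular":[0,0,-19.2],"fingers":1}
  ]
}}

```text
clock: 4.82
tcp_pos: [0.4855, -0.1573, 0.1473]
orientation: [-0.002, 0.635, 0.772, -0.0]
wrist_force: [1.8, -0.4, -0.6]
finger_gap: 0.0152
grip_force: 40.9
```

{"method": "jog_arm", "body": {
  "moves": [
    {"slide":[-30,9,0],"angular":[0,0,0],"fingers":1},
    {"slide":[-60,32,0],"angular":[0,0,0],"fingers":1},
    {"slide":[-70,40,0],"angular":[0,0,0],"fingers":1},
    {"slide":[-70,40,0],"angular":[0,0,0],"fingers":1},
    {"slide":[-70,40,0],"angular":[0,0,0],"fingers":1}
  ]
}}

```text
clock: 5.23
tcp_pos: [0.5385, -0.2166, 0.1468]
orientation: [-0.002, 0.635, 0.772, -0.0]
wrist_force: [-0.3, -0.3, -1.2]
finger_gap: 0.0151
grip_force: 40.9
```

```bash
python3 -c "
from h import *
go(.492,-.236,.120,.195)"
```

```text
tcp [ 0.5385 -0.2166  0.1468] slide [-10.2, -49.3, 26.9] ang [-0.19, -0.18, -0.09] F [-0.3 -0.3 -1.2] gap 0.0151 t 5.2333
```

{"method": "jog_arm", "body": {
  "moves": [
    {"slide":[-5,-25,0],"angular":[0,0,0],"fingers":1},
    {"slide":[-10.2,-49.3,5],"angular":[0,0,0],"fingers":1},
    {"slide":[-10.2,-49.3,20],"angular":[0,0,0],"fingers":1},
    {"slide":[-10.2,-49.3,20],"angular":[0,0,0],"fingers":1},
    {"slide":[-10.2,-49.3,20],"angular":[0,0,0],"fingers":1}
  ]
}}

```text
clock: 5.65
tcp_pos: [0.4916, -0.2345, 0.1282]
orientation: [-0.002, 0.635, 0.773, -0.0]
wrist_force: [0.2, -0.6, -0.6]
finger_gap: 0.0153
grip_force: 40.8
```

Run:
```python
from h import *
go(.492,-.236,.100,.195)
q=read_camera("scene");p=read_camera("top");save(q,"e.png",(245,130,315,200),8);save(p,"f.png",(370,215,450,285),7)
x,y=cv2.resize(cv2.imread("pics/e.png"),(400,400)),cv2.resize(cv2.imread("pics/f.png"),(400,350));y=cv2.copyMakeBorder(y,0,50,0,0,0);cv2.imwrite("pics/g.png",np.hstack([x,y]))
```

```text
tcp [ 0.4916 -0.2345  0.1282] slide [-1.6, 0.1, 28.2] ang [-0.13, -0.16, 0.0] F [ 0.2 -0.6 -0.6] gap 0.0153 t 5.65
```

View pics/g.png

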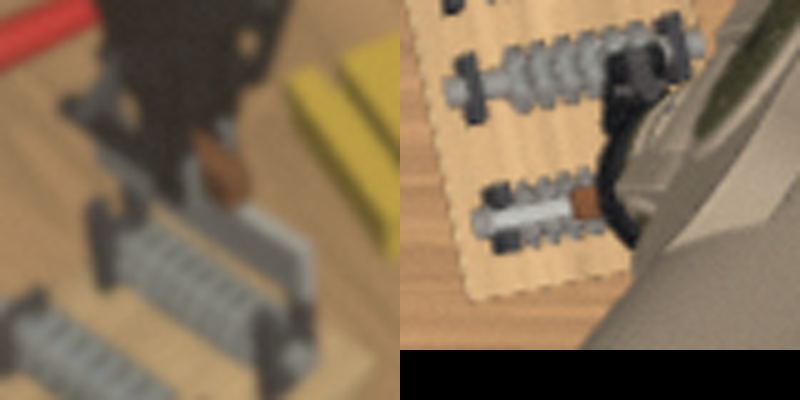

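The blade hangs over the front spindle, centred between the prong pairs (top crop, left fork at about (502,218)). I'll lower it gently.

{"method": "jog_arm", "body": {
  "moves": [
    {"slide":[-1,0,8],"angular":[0,0,0],"fingers":1},
    {"slide":[-1,0,14],"angular":[0,0,0],"fingers":1},
    {"slide":[-1,0,20],"angular":[0,0,0],"fingers":1},
    {"slide":[-1,0,24],"angular":[0,0,0],"fingers":1},
    {"slide":[-1,0,24],"angular":[0,0,0],"fingers":1},
    {"slide":[-1,0,24],"angular":[0,0,0],"fingers":1}
  ]
}}

```text
clock: 6.25
tcp_pos: [0.4932, -0.2371, 0.1047]
orientation: [-0.001, 0.635, 0.772, -0.0]
wrist_force: [0.2, -0.5, -0.5]
finger_gap: 0.0152
grip_force: 40.9
```

{"method": "jog_arm", "body": {
  "moves": [
    {"slide":[0,0,1],"angular":[0,0,0],"fingers":1},
    {"slide":[0,0,2],"angular":[0,0,0],"fingers":1},
    {"slide":[0,0,2],"angular":[0,0,0],"fingers":1}
  ]
}}

```text
clock: 6.5
tcp_pos: [0.4936, -0.2374, 0.1033]
orientation: [0.0, 0.635, 0.772, 0.0]
wrist_force: [0.5, 0.9, -1.5]
finger_gap: 0.015
grip_force: 40.9
```

{"method": "jog_arm", "body": {
  "moves": [
    {"slide":[0,0,1],"angular":[0,0,0],"fingers":1},
    {"slide":[0,0,1],"angular":[0,0,0],"fingers":1},
    {"slide":[0,0,1.5],"angular":[0,0,0],"fingers":1},
    {"slide":[0,0,1.5],"angular":[0,0,0],"fingers":1}
  ]
}}

```text
clock: 6.83
tcp_pos: [0.4935, -0.2373, 0.1017]
orientation: [-0.0, 0.635, 0.772, 0.0]
wrist_force: [-1.0, 0.1, -1.0]
finger_gap: 0.0154
grip_force: 40.9
```

{"method": "jog_arm", "body": {
  "moves": [
    {"slide":[0,0,0.7],"angular":[0,0,0],"fingers":1},
    {"slide":[0,0,0.7],"angular":[0,0,0],"fingers":1}
  ]
}}

```text
clock: 7.0
tcp_pos: [0.4936, -0.2374, 0.1011]
orientation: [0.0, 0.635, 0.772, 0.0]
wrist_force: [0.2, -0.1, 0.4]
finger_gap: 0.0152
grip_force: 41.1
```

{"method": "jog_arm", "body": {
  "moves": [
    {"slide":[0,0,0.7],"angular":[0,0,0],"fingers":1},
    {"slide":[0,0,0.7],"angular":[0,0,0],"fingers":1}
  ]
}}

```text
clock: 7.17
tcp_pos: [0.4937, -0.2374, 0.101]
orientation: [0.0, 0.635, 0.772, 0.0]
wrist_force: [-1.5, 1.5, 3.6]
finger_gap: 0.0156
grip_force: 41.7
```

{"method": "jog_arm", "body": {
  "moves": [
    {"slide":[0.8,0,0.6],"angular":[0,0,0],"fingers":1},
    {"slide":[1.6,0,0.6],"angular":[0,0,0],"fingers":1},
    {"slide":[2.4,0,0.6],"angular":[0,0,0],"fingers":1},
    {"slide":[3,0,0.6],"angular":[0,0,0],"fingers":1}
  ]
}}

```text
clock: 7.5
tcp_pos: [0.4938, -0.2358, 0.1008]
orientation: [0.002, 0.635, 0.772, -0.001]
wrist_force: [0.3, -3.3, 4.0]
finger_gap: 0.0152
grip_force: 41.7
```

{"method": "jog_arm", "body": {
  "moves": [
    {"slide":[0.8,0,0],"angular":[0,0,0],"fingers":1},
    {"slide":[1.6,0,0],"angular":[0,0,0],"fingers":1},
    {"slide":[2.4,0,0],"angular":[0,0,0],"fingers":1},
    {"slide":[3,0,0],"angular":[0,0,0],"fingers":1}
  ]
}}

```text
clock: 7.83
tcp_pos: [0.4937, -0.2329, 0.1009]
orientation: [0.002, 0.635, 0.772, -0.0]
wrist_force: [1.0, -5.7, 5.4]
finger_gap: 0.0153
grip_force: 41.9
```

{"method": "jog_arm", "body": {
  "moves": [
    {"slide":[0.8,0,0],"angular":[0,0,0],"fingers":1},
    {"slide":[1.6,0,0],"angular":[0,0,0],"fingers":1},
    {"slide":[2.4,0,0],"angular":[0,0,0],"fingers":1},
    {"slide":[3,0,0],"angular":[0,0,0],"fingers":1}
  ]
}}

```text
clock: 8.17
tcp_pos: [0.4932, -0.2297, 0.101]
orientation: [0.002, 0.635, 0.772, 0.0]
wrist_force: [0.7, -4.5, 7.8]
finger_gap: 0.0155
grip_force: 42.1
```

{"method": "jog_arm", "body": {
  "moves": [
    {"slide":[0.8,0,0],"angular":[0,0,0],"fingers":1},
    {"slide":[1.6,0,0],"angular":[0,0,0],"fingers":1},
    {"slide":[2.4,0,0],"angular":[0,0,0],"fingers":1},
    {"slide":[3,0,0],"angular":[0,0,0],"fingers":1}
  ]
}}

```text
clock: 8.5
tcp_pos: [0.4926, -0.2268, 0.1009]
orientation: [0.002, 0.635, 0.772, -0.0]
wrist_force: [0.6, -4.8, 5.6]
finger_gap: 0.0151
grip_force: 42.0
```

{"method": "jog_arm", "body": {
  "moves": [
    {"slide":[0.8,0,0],"angular":[0,0,0],"fingers":1},
    {"slide":[1.6,0,0],"angular":[0,0,0],"fingers":1},
    {"slide":[2.4,0,0],"angular":[0,0,0],"fingers":1},
    {"slide":[3,0,0],"angular":[0,0,0],"fingers":1}
  ]
}}

```text
clock: 8.83
tcp_pos: [0.4921, -0.224, 0.1008]
orientation: [0.002, 0.635, 0.772, -0.0]
wrist_force: [1.3, -4.2, 4.7]
finger_gap: 0.0151
grip_force: 41.8
```

No drop over more than 13 mm of travel, with the leaf staying on its tooth tips at z≈0.101, so this leaf doesn't fit. I'm returning it to its slot.

{"method": "jog_arm", "body": {
  "moves": [
    {"slide":[0,0,-15],"angular":[0,0,0],"fingers":1},
    {"slide":[0,0,-40],"angular":[0,0,0],"fingers":1},
    {"slide":[0,0,-50],"angular":[0,0,0],"fingers":1},
    {"slide":[0,0,-50],"angular":[0,0,0],"fingers":1}
  ]
}}

```text
clock: 9.17
tcp_pos: [0.4918, -0.2228, 0.1515]
orientation: [0.001, 0.635, 0.773, 0.001]
wrist_force: [0.5, -0.7, -1.8]
finger_gap: 0.0153
grip_force: 41.0
```

```bash
python3 -c "
from h import *
go(.4706,.2407,.150,-.14)"
```

```text
tcp [ 0.4918 -0.2228  0.1515] slide [458.8, 68.9, 1.1] ang [0.18, 0.05, 19.18] F [ 0.5 -0.7 -1.8] gap 0.0153 t 9.1667
```

{"method": "jog_arm", "body": {
  "moves": [
    {"slide":[25,4,0],"angular":[0,0,0],"fingers":1},
    {"slide":[65,10,0],"angular":[0,0,4],"fingers":1},
    {"slide":[106,16,0],"angular":[0,0,8],"fingers":1},
    {"slide":[147,22,0],"angular":[0,0,12],"fingers":1},
    {"slide":[188,28,0],"angular":[0,0,16],"fingers":1},
    {"slide":[229,34.4,0],"angular":[0,0,19.2],"fingers":1},
    {"slide":[270,40.5,0],"angular":[0,0,19.2],"fingers":1},
    {"slide":[311,46.7,0],"angular":[0,0,19.2],"fingers":1},
    {"slide":[352,52.9,0],"angular":[0,0,19.2],"fingers":1},
    {"slide":[390,58.6,0],"angular":[0,0,19.2],"fingers":1}
  ]
}}

```text
clock: 10.0
tcp_pos: [0.4712, 0.1738, 0.1483]
orientation: [-0.001, 0.755, 0.656, -0.001]
wrist_force: [0.6, -0.2, -1.6]
finger_gap: 0.0154
grip_force: 40.9
```

```bash
python3 -c "
from h import *
go(.4706,.2407,.150,-.14)"
```

```text
tcp [0.4712 0.1738 0.1483] slide [66.2, -9.9, -1.7] ang [-0.13, -0.01, -0.0] F [ 0.6 -0.2 -1.6] gap 0.0154 t 10.0
```

{"method": "jog_arm", "body": {
  "moves": [
    {"slide":[35,-6,0],"angular":[0,0,0],"fingers":1},
    {"slide":[60,-11,0],"angular":[0,0,0],"fingers":1},
    {"slide":[67,-12,10],"angular":[0,0,0],"fingers":1},
    {"slide":[67,-12,35],"angular":[0,0,0],"fingers":1},
    {"slide":[67,-12,45],"angular":[0,0,0],"fingers":1},
    {"slide":[67,-12,45],"angular":[0,0,0],"fingers":1},
    {"slide":[67,-12,45],"angular":[0,0,0],"fingers":1}
  ]
}}

```text
clock: 10.58
tcp_pos: [0.469, 0.2384, 0.1034]
orientation: [-0.001, 0.755, 0.655, -0.002]
wrist_force: [-0.3, 0.1, -1.4]
finger_gap: 0.0152
grip_force: 40.8
```

```bash
python3 -c "
from h import *
go(.4706,.2407,.0552,-.14)"
```

```text
tcp [0.469  0.2384 0.1034] slide [2.6, 1.4, 48.2] ang [-0.19, 0.09, -0.1] F [-0.3  0.1 -1.4] gap 0.0152 t 10.5833
```

{"method": "jog_arm", "body": {
  "moves": [
    {"slide":[1,1,10],"angular":[0,0,0],"fingers":1},
    {"slide":[1,1,22],"angular":[0,0,0],"fingers":1},
    {"slide":[1,1,34],"angular":[0,0,0],"fingers":1},
    {"slide":[1,1,42],"angular":[0,0,0],"fingers":1},
    {"slide":[1,1,46],"angular":[0,0,0],"fingers":1},
    {"slide":[1,1,46],"angular":[0,0,0],"fingers":1}
  ]
}}

```text
clock: 11.08
tcp_pos: [0.4712, 0.2398, 0.0582]
orientation: [-0.0, 0.755, 0.655, -0.0]
wrist_force: [0.4, 0.0, -1.5]
finger_gap: 0.0152
grip_force: 41.0
```

```bash
python3 -c "
from h import *
go(.4706,.2407,.0552,-.14)"
```

```text
tcp [0.4712 0.2398 0.0582] slide [0.8, -0.7, 3.0] ang [-0.05, 0.02, -0.08] F [ 0.4  0.  -1.5] gap 0.0152 t 11.0833
```

Down 2 mm more, then open and rise.

{"method": "jog_arm", "body": {
  "moves": [
    {"slide":[0,0,1.5],"angular":[0,0,0],"fingers":1},
    {"slide":[0,0,2],"angular":[0,0,0],"fingers":1},
    {"slide":[0,0,2],"angular":[0,0,0],"fingers":0.6},
    {"slide":[0,0,2],"angular":[0,0,0],"fingers":0},
    {"slide":[0,0,2],"angular":[0,0,0],"fingers":0},
    {"slide":[0,0,2],"angular":[0,0,0],"fingers":0},
    {"slide":[0,0,-10],"angular":[0,0,0],"fingers":0},
    {"slide":[0,0,-40],"angular":[0,0,0],"fingers":0},
    {"slide":[0,0,-45],"angular":[0,0,0],"fingers":0}
  ]
}}

```text
clock: 11.83
tcp_pos: [0.4733, 0.241, 0.1075]
orientation: [0.001, 0.755, 0.656, 0.002]
wrist_force: [0.9, 0.6, 0.4]
finger_gap: 0.0857
grip_force: 0.0
```

```bash
python3 -c "
from h import *
go(.545,.2255,.10,-.14)"
```

```text
tcp [0.4733 0.241  0.1075] slide [-5.3, 73.1, 7.8] ang [0.25, -0.13, -0.04] F [0.9 0.6 0.4] gap 0.0857 t 11.8333
```

{"method": "jog_arm", "body": {
  "moves": [
    {"slide":[-2,35,0],"angular":[0,0,0],"fingers":0},
    {"slide":[-5,70,0],"angular":[0,0,0],"fingers":0},
    {"slide":[-5,74.5,0],"angular":[0,0,0],"fingers":0},
    {"slide":[-5,74.5,10],"angular":[0,0,0],"fingers":0},
    {"slide":[-5,74.5,30],"angular":[0,0,0],"fingers":0},
    {"slide":[-5,74.5,30],"angular":[0,0,0],"fingers":0}
  ]
}}

```text
clock: 12.33
tcp_pos: [0.541, 0.2242, 0.0698]
orientation: [-0.002, 0.755, 0.656, -0.003]
wrist_force: [-1.1, -0.1, 0.0]
finger_gap: 0.085
grip_force: 0.0
```

Run:
```python
from h import *
go(.545,.2255,.054,-.14)
q=read_camera("scene");save(q,"h.png",(325,230,485,350),5)
```

```text
tcp [0.541  0.2242 0.0698] slide [1.9, 3.9, 15.7] ang [-0.38, 0.14, -0.04] F [-1.1 -0.1  0. ] gap 0.085 t 12.3333
```

View pics/h.png

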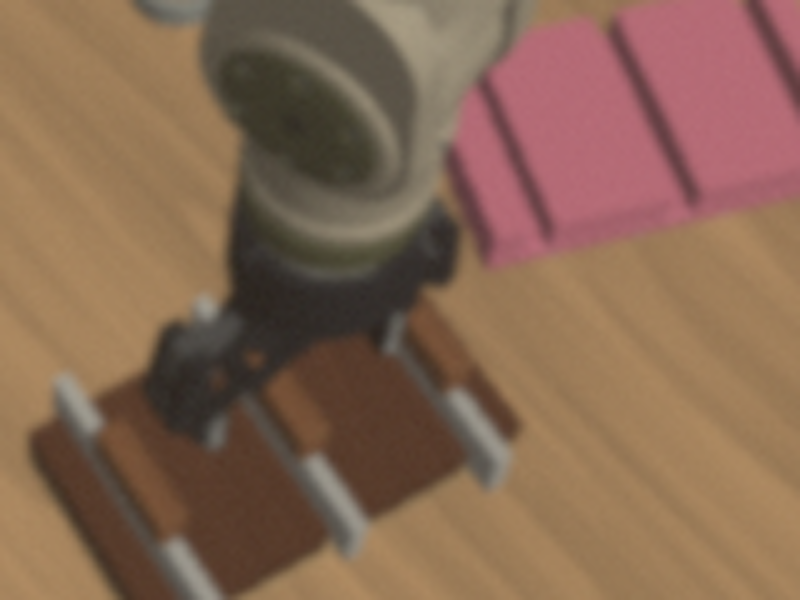

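Leaf C stands in its slot again and the fingers straddle the middle leaf, so I'll grasp it.

{"method": "jog_arm", "body": {
  "moves": [
    {"slide":[0,1.5,10],"angular":[0,0,0],"fingers":0},
    {"slide":[0,1.5,17],"angular":[0,0,0],"fingers":0},
    {"slide":[0,1.5,17],"angular":[0,0,0],"fingers":0.6},
    {"slide":[0,1.5,17],"angular":[0,0,0],"fingers":1},
    {"slide":[0,1.5,17],"angular":[0,0,0],"fingers":1},
    {"slide":[0,1.5,17],"angular":[0,0,0],"fingers":1},
    {"slide":[0,1.5,17],"angular":[0,0,0],"fingers":1},
    {"slide":[0,1.5,17],"angular":[0,0,0],"fingers":1},
    {"slide":[0,1.5,17],"angular":[0,0,0],"fingers":1}
  ]
}}

```text
clock: 13.13
tcp_pos: [0.5464, 0.2247, 0.0574]
orientation: [0.0, 0.755, 0.656, 0.0]
wrist_force: [0.6, 0.2, 3.8]
finger_gap: 0.0156
grip_force: 41.9
```

{"method": "jog_arm", "body": {
  "moves": [
    {"slide":[0,0,-30],"angular":[0,0,0],"fingers":1},
    {"slide":[0,0,-60],"angular":[0,0,0],"fingers":1},
    {"slide":[0,0,-90],"angular":[0,0,0],"fingers":1},
    {"slide":[0,0,-95],"angular":[0,0,0],"fingers":1},
    {"slide":[0,0,-95],"angular":[0,0,0],"fingers":1}
  ]
}}

```text
clock: 13.55
tcp_pos: [0.5477, 0.2251, 0.1544]
orientation: [0.001, 0.755, 0.656, 0.002]
wrist_force: [-0.5, -0.3, -1.2]
finger_gap: 0.0155
grip_force: 41.4
```

```bash
python3 -c "
from h import *
go(.492,-.236,.150,.195)"
```

```text
tcp [0.5477 0.2251 0.1544] slide [-464.4, 9.5, 3.5] ang [0.3, -0.07, -19.24] F [-0.5 -0.3 -1.2] gap 0.0155 t 13.55
```

{"method": "jog_arm", "body": {
  "moves": [
    {"slide":[-25,0.5,0],"angular":[0,0,0],"fingers":1},
    {"slide":[-66,1,0],"angular":[0,0,-4],"fingers":1},
    {"slide":[-107,2,0],"angular":[0,0,-8],"fingers":1},
    {"slide":[-148,3,0],"angular":[0,0,-12],"fingers":1},
    {"slide":[-189,4,0],"angular":[0,0,-16],"fingers":1},
    {"slide":[-230,5,0],"angular":[0,0,-19.2],"fingers":1},
    {"slide":[-271,6,0],"angular":[0,0,-19.2],"fingers":1},
    {"slide":[-312,7,0],"angular":[0,0,-19.2],"fingers":1},
    {"slide":[-353,8,0],"angular":[0,0,-19.2],"fingers":1},
    {"slide":[-390,8.5,0],"angular":[0,0,-19.2],"fingers":1}
  ]
}}

```text
clock: 14.38
tcp_pos: [0.498, -0.1645, 0.1498]
orientation: [-0.001, 0.635, 0.772, -0.0]
wrist_force: [0.5, -0.4, -1.9]
finger_gap: 0.0155
grip_force: 41.3
```

```bash
python3 -c "
from h import *
go(.492,-.236,.128,.195)"
```

```text
tcp [ 0.498  -0.1645  0.1498] slide [-69.1, -19.6, 21.7] ang [-0.13, -0.1, -0.08] F [ 0.5 -0.4 -1.9] gap 0.0155 t 14.3833
```

{"method": "jog_arm", "body": {
  "moves": [
    {"slide":[-35,-10,0],"angular":[0,0,0],"fingers":1},
    {"slide":[-60,-17,0],"angular":[0,0,0],"fingers":1},
    {"slide":[-68,-20,0],"angular":[0,0,0],"fingers":1},
    {"slide":[-68,-20,10],"angular":[0,0,0],"fingers":1},
    {"slide":[-68,-20,20],"angular":[0,0,0],"fingers":1},
    {"slide":[-68,-20,20],"angular":[0,0,0],"fingers":1},
    {"slide":[-68,-20,20],"angular":[0,0,0],"fingers":1}
  ]
}}

```text
clock: 14.97
tcp_pos: [0.4921, -0.2309, 0.1299]
orientation: [-0.002, 0.634, 0.773, -0.0]
wrist_force: [-0.8, 0.1, -0.1]
finger_gap: 0.0153
grip_force: 41.3
```

```bash
python3 -c "
from h import *
go(.493,-.237,.1045,.195)"
```

```text
tcp [ 0.4921 -0.2309  0.1299] slide [-6.3, -0.2, 25.4] ang [-0.16, -0.19, 0.07] F [-0.8  0.1 -0.1] gap 0.0153 t 14.9667
```

{"method": "jog_arm", "body": {
  "moves": [
    {"slide":[-4,0,6],"angular":[0,0,0],"fingers":1},
    {"slide":[-7,0,12],"angular":[0,0,0],"fingers":1},
    {"slide":[-7,0,18],"angular":[0,0,0],"fingers":1},
    {"slide":[-7,0,23],"angular":[0,0,0],"fingers":1},
    {"slide":[-7,0,24],"angular":[0,0,0],"fingers":1},
    {"slide":[-7,0,25],"angular":[0,0,0],"fingers":1},
    {"slide":[-7,0,25],"angular":[0,0,0],"fingers":1}
  ]
}}

```text
clock: 15.55
tcp_pos: [0.4945, -0.2401, 0.1066]
orientation: [-0.0, 0.635, 0.772, 0.0]
wrist_force: [-0.4, 0.4, -1.8]
finger_gap: 0.0152
grip_force: 41.3
```

{"method": "jog_arm", "body": {
  "moves": [
    {"slide":[0,0,0.7],"angular":[0,0,0],"fingers":1},
    {"slide":[0,0,1.4],"angular":[0,0,0],"fingers":1},
    {"slide":[0,0,1.4],"angular":[0,0,0],"fingers":1}
  ]
}}

```text
clock: 15.8
tcp_pos: [0.4946, -0.2402, 0.1055]
orientation: [0.0, 0.635, 0.772, 0.0]
wrist_force: [-0.2, 0.5, -0.4]
finger_gap: 0.0152
grip_force: 41.3
```

{"method": "jog_arm", "body": {
  "moves": [
    {"slide":[0,0,0.7],"angular":[0,0,0],"fingers":1},
    {"slide":[0,0,1],"angular":[0,0,0],"fingers":1},
    {"slide":[0,0,1],"angular":[0,0,0],"fingers":1}
  ]
}}

```text
clock: 16.05
tcp_pos: [0.4945, -0.2401, 0.1043]
orientation: [-0.0, 0.635, 0.772, 0.0]
wrist_force: [-0.3, 0.5, -1.9]
finger_gap: 0.0155
grip_force: 41.3
```

{"method": "jog_arm", "body": {
  "moves": [
    {"slide":[0,-1,0.7],"angular":[0,0,0],"fingers":1},
    {"slide":[0,-1,0.7],"angular":[0,0,0],"fingers":1},
    {"slide":[0,-1,0.7],"angular":[0,0,0],"fingers":1}
  ]
}}

```text
clock: 16.3
tcp_pos: [0.4935, -0.2403, 0.1036]
orientation: [-0.0, 0.635, 0.772, 0.0]
wrist_force: [-0.3, -0.1, -1.6]
finger_gap: 0.0153
grip_force: 41.3
```

{"method": "jog_arm", "body": {
  "moves": [
    {"slide":[0,0,0.7],"angular":[0,0,0],"fingers":1},
    {"slide":[0,0,0.7],"angular":[0,0,0],"fingers":1}
  ]
}}

```text
clock: 16.47
tcp_pos: [0.4936, -0.2404, 0.1033]
orientation: [0.0, 0.635, 0.772, 0.0]
wrist_force: [-0.1, -0.1, 0.8]
finger_gap: 0.0156
grip_force: 41.7
```

{"method": "jog_arm", "body": {
  "moves": [
    {"slide":[0,0,0.7],"angular":[0,0,0],"fingers":1},
    {"slide":[0,0,0.7],"angular":[0,0,0],"fingers":1}
  ]
}}

```text
clock: 16.63
tcp_pos: [0.4937, -0.2404, 0.1031]
orientation: [0.0, 0.635, 0.772, 0.0]
wrist_force: [-2.4, 0.8, 5.6]
finger_gap: 0.0154
grip_force: 42.3
```

Contact on the tips at z=0.1032, as predicted, so I'll slide +x.

{"method": "jog_arm", "body": {
  "moves": [
    {"slide":[0.8,0,0.4],"angular":[0,0,0],"fingers":1},
    {"slide":[1.6,0,0.4],"angular":[0,0,0],"fingers":1},
    {"slide":[2.4,0,0.4],"angular":[0,0,0],"fingers":1},
    {"slide":[3,0,0.4],"angular":[0,0,0],"fingers":1}
  ]
}}

```text
clock: 16.97
tcp_pos: [0.4937, -0.2382, 0.1027]
orientation: [0.001, 0.635, 0.772, -0.0]
wrist_force: [0.3, 1.2, -1.0]
finger_gap: 0.0155
grip_force: 41.3
```

{"method": "jog_arm", "body": {
  "moves": [
    {"slide":[0.8,0,0],"angular":[0,0,0],"fingers":1},
    {"slide":[1.6,0,0],"angular":[0,0,0],"fingers":1},
    {"slide":[2.4,0,0],"angular":[0,0,0],"fingers":1},
    {"slide":[3,0,0],"angular":[0,0,0],"fingers":1}
  ]
}}

```text
clock: 17.3
tcp_pos: [0.4925, -0.2352, 0.1017]
orientation: [0.0, 0.635, 0.772, -0.001]
wrist_force: [0.5, -4.8, -1.9]
finger_gap: 0.0153
grip_force: 41.2
```

{"method": "jog_arm", "body": {
  "moves": [
    {"slide":[0.8,0,0],"angular":[0,0,0],"fingers":1},
    {"slide":[1.6,0,0],"angular":[0,0,0],"fingers":1},
    {"slide":[2.4,0,0],"angular":[0,0,0],"fingers":1},
    {"slide":[3,0,0],"angular":[0,0,0],"fingers":1}
  ]
}}

```text
clock: 17.63
tcp_pos: [0.4925, -0.234, 0.1023]
orientation: [0.002, 0.636, 0.772, -0.002]
wrist_force: [0.1, -7.6, -2.2]
finger_gap: 0.0152
grip_force: 41.2
```

The teeth have dropped into the grooves: the press is gone and there's a side stop. I'll back off 4 mm and lower.

{"method": "jog_arm", "body": {
  "moves": [
    {"slide":[-2,0,0],"angular":[0,0,0],"fingers":1},
    {"slide":[-4,0,0],"angular":[0,0,0],"fingers":1},
    {"slide":[-4,0,0.7],"angular":[0,0,0],"fingers":1},
    {"slide":[-4,0,1.2],"angular":[0,0,0],"fingers":1},
    {"slide":[-4,0,1.2],"angular":[0,0,0],"fingers":1}
  ]
}}

```text
clock: 18.05
tcp_pos: [0.4927, -0.2354, 0.1007]
orientation: [0.0, 0.635, 0.772, 0.0]
wrist_force: [0.5, -1.8, 1.0]
finger_gap: 0.0151
grip_force: 41.5
```

{"method": "jog_arm", "body": {
  "moves": [
    {"slide":[0,0,0.8],"angular":[0,0,0],"fingers":1},
    {"slide":[0,0,0.8],"angular":[0,0,0],"fingers":1}
  ]
}}

```text
clock: 18.22
tcp_pos: [0.4928, -0.2355, 0.1]
orientation: [0.0, 0.635, 0.772, 0.0]
wrist_force: [0.6, -2.6, 0.7]
finger_gap: 0.0154
grip_force: 41.6
```

{"method": "jog_arm", "body": {
  "moves": [
    {"slide":[-0.7,0,0.4],"angular":[0,0,0],"fingers":1},
    {"slide":[-0.7,0,0.8],"angular":[0,0,0],"fingers":1},
    {"slide":[-0.7,0,0.8],"angular":[0,0,0],"fingers":1}
  ]
}}

```text
clock: 18.47
tcp_pos: [0.4929, -0.236, 0.0992]
orientation: [0.0, 0.635, 0.772, 0.0]
wrist_force: [0.9, -1.9, 0.8]
finger_gap: 0.0154
grip_force: 41.7
```

{"method": "jog_arm", "body": {
  "moves": [
    {"slide":[0,0,0.7],"angular":[0,0,0],"fingers":1},
    {"slide":[0,0,0.7],"angular":[0,0,0],"fingers":1}
  ]
}}

```text
clock: 18.63
tcp_pos: [0.4929, -0.2361, 0.099]
orientation: [0.0, 0.635, 0.772, 0.0]
wrist_force: [-0.4, -1.3, 5.1]
finger_gap: 0.0155
grip_force: 42.2
```

{"method": "jog_arm", "body": {
  "moves": [
    {"slide":[0,0,0.7],"angular":[0,0,0],"fingers":1},
    {"slide":[0,0,0.7],"angular":[0,0,0],"fingers":1}
  ]
}}

```text
clock: 18.8
tcp_pos: [0.493, -0.2362, 0.0988]
orientation: [0.001, 0.635, 0.772, 0.0]
wrist_force: [-2.8, -1.3, 9.8]
finger_gap: 0.0151
grip_force: 42.8
```

The leaf is seated at z=0.0989, the predicted home height, with the force rising firmly. I'll relieve the press, release and rise.

{"method": "jog_arm", "body": {
  "moves": [
    {"slide":[0,0,-1],"angular":[0,0,0],"fingers":1},
    {"slide":[0,0,-1],"angular":[0,0,0],"fingers":0.7},
    {"slide":[0,0,-1],"angular":[0,0,0],"fingers":0.5},
    {"slide":[0,0,-1],"angular":[0,0,0],"fingers":0},
    {"slide":[0,0,-1],"angular":[0,0,0],"fingers":0},
    {"slide":[0,0,-1],"angular":[0,0,0],"fingers":0},
    {"slide":[0,0,-1],"angular":[0,0,0],"fingers":0},
    {"slide":[0,0,-20],"angular":[0,0,0],"fingers":0},
    {"slide":[0,0,-50],"angular":[0,0,0],"fingers":0},
    {"slide":[0,0,-80],"angular":[0,0,0],"fingers":0}
  ]
}}

```text
clock: 19.63
tcp_pos: [0.4918, -0.2355, 0.1774]
orientation: [-0.002, 0.635, 0.772, -0.0]
wrist_force: [0.2, -1.3, 0.3]
finger_gap: 0.0855
grip_force: 0.0
```

{"method": "jog_arm", "body": {
  "moves": [
    {"slide":[40,0,-30],"angular":[0,0,0],"fingers":0},
    {"slide":[80,0,-30],"angular":[0,0,0],"fingers":0},
    {"slide":[120,0,-30],"angular":[0,0,0],"fingers":0},
    {"slide":[160,0,-30],"angular":[0,0,0],"fingers":0},
    {"slide":[200,0,-30],"angular":[0,0,0],"fingers":0},
    {"slide":[200,0,-30],"angular":[0,0,0],"fingers":0},
    {"slide":[200,0,-30],"angular":[0,0,0],"fingers":0}
  ]
}}

```text
clock: 20.22
tcp_pos: [0.4536, -0.0378, 0.208]
orientation: [0.0, 0.633, 0.774, 0.0]
wrist_force: [0.5, -0.9, -1.3]
finger_gap: 0.0853
grip_force: 0.0
```

Run:
```python
from h import *
q=read_camera("scene");p=read_camera("top");save(q,"e.png",(215,120,335,240),4);save(p,"f.png",(370,200,450,285),5)
x,y=cv2.resize(cv2.imread("pics/e.png"),(400,400)),cv2.resize(cv2.imread("pics/f.png"),(376,400));cv2.imwrite("pics/i.png",np.hstack([x,y]))
print(get_state()["tcp_pos"],get_state()["wrist_force"])
print([(np.round(z["point"],1).tolist(),round(z["p"],2),at_z(p,z["point"],.058)[:2].round(3)) for z in tip_of("leaf_1",p)][:5])
```

```text
[ 0.45455497 -0.04011549  0.2078777 ] [-0.26933164  0.24919891 -0.16597566]
[([410.8, 255.5], 0.84, array([ 0.491, -0.235])), ([228.7, 262.4], 0.61, array([0.474, 0.235])), ([240.1, 211.1], 0.54, array([0.607, 0.207]))]
```

View pics/i.png

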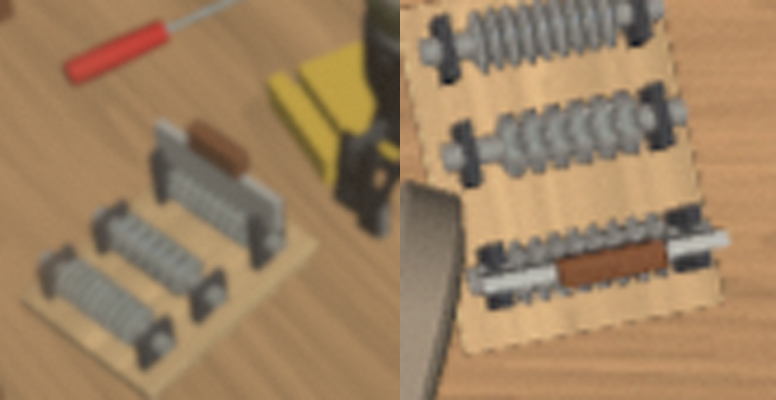

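The leaf stands upright between both forks: in the top half, grip at about (610,262), blade ends over the prongs. Its blade edge is down on the thread, and the offset along the spindle is only a few mm.

```bash
python3 -c "
from workcell import *
print(hand_in())"
```

```text
the job is handed in; nothing more can be done
None
```

The leaf from the middle rack slot fits the front spindle. It is seated at the predicted home height and stands free between the guide forks, the near-slot leaf tried first is back in the rack, the far-slot leaf was never moved, and the job is handed in (no verdict was returned).

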